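Put the microscope kit back on its own mats

TASK

The three things of the microscope kit have been left on each other's mats: put each back upright in the middle of the mat cut to its own outline - the round bottle on the round mat, the square jar on the square mat, the long slide box on the long mat - with the jar and the slide box lined up with their mats' edges. The empty steel tray may be used to park one of them on the way. Set things down rather than drop them, keep them from tipping over, and leave the beaker, the Petri dish and the wash bottle where they are.

Things in the scene. Friction and masses are not known exactly. Their poses are not given: they have to be found in the camera images.
- bottle_mid (a point): Round amber glass bottle with a black cap, standing upright, loose: body 38 mm diameter up to 52 mm, then a shoulder, cap 26 mm diameter from 60 mm to the top at 80 mm; about 0.12 kg. The point is on its axis, 40 mm above its underside; z is up. At the start it stands on the square mat.
- jar_mid (a point): Square white ceramic jar with a white lid, standing upright, loose: 44 x 44 mm in plan, straight sides to 64 mm, with a 16 mm wide, 6 mm high lid knob on top (70 mm in all); the lid does not come off; about 0.18 kg. The point is on its middle line, 35 mm above its underside; x and y are square to its sides, z is up. At the start it stands on the long mat.
- slide_box_mid (a point): Closed wooden microscope-slide box, loose: 30 mm wide (x), 84 mm long (y), 50 mm high, straight sides; it does not open; about 0.15 kg. The point is its centre, 25 mm above its underside; z is up. At the start it stands on the round mat, its ends reaching about to the mat's edge.
- round_mat: Round slate-grey rubber mat, 84 mm diameter, 6 mm thick, fixed to the bench; origin at the centre of its underside, on the bench top, z up.
- square_mat: Square slate-grey rubber mat, 74 x 74 mm, 6 mm thick, fixed to the bench; origin at the centre of its underside, on the bench top, z up, x and y square to its edges.
- long_mat: Oblong slate-grey rubber mat, 60 mm wide (x), 116 mm long (y), 6 mm thick, fixed to the bench; origin at the centre of its underside, on the bench top, z up.
- steel_tray: Shallow steel tray, empty at the start: 105 mm (x) by 135 mm (y) outside, walls and floor 3 mm thick, rim 12 mm high, fixed to the bench; origin at the centre of its underside, on the bench top, z up. The free spot.
- beaker: Bystander: glass beaker, 60 mm diameter, 75 mm high, loose; origin at the centre of its underside. Leave alone.
- petri: Bystander: clear lidded Petri dish, 90 mm diameter, 16 mm high, loose; origin at the centre of its underside. Leave alone.
- wash_bottle: Bystander: white plastic wash bottle with a blue cap, 56 mm diameter, 130 mm high, loose; origin at the centre of its underside. Leave alone.
Mind the look-alikes: they are no part of the job. Leave any purple or yellow look-alike of the part that bears jar_mid alone.

How it is judged (in metres and radians):
At the end, for the whole second after the job is handed in: Bottle on the round mat, jar on the square, slide box on the long one: each standing on it (height within 4 mm), upright within 0.1 rad, centred within 15 mm, jar and slide box lined up with the mat within 0.26 rad (any equivalent turn), all at rest (horizontal distance between bottle_mid and round_mat below 0.015 m and z of bottle_mid in the frame of round_mat between 0.042 and 0.05 m and angle between each of bottle_mid, jar_mid, slide_box_mid's own z axis and vertical below 0.1 rad and horizontal distance between jar_mid and square_mat below 0.015 m and z of jar_mid in the frame of square_mat between 0.037 and 0.045 m and horizontal distance between slide_box_mid and long_mat below 0.015 m and z of slide_box_mid in the frame of long_mat between 0.027 and 0.035 m and (angle between the x axis of jar_mid and the x axis of square_mat, either way round below 0.26 rad or angle between the y axis of jar_mid and the x axis of square_mat, either way round below 0.26 rad) and angle between the y axis of slide_box_mid and the y axis of long_mat, either way round below 0.26 rad and linear speed of each of bottle, jar, slide_box below 0.01 m/s); the robot touches nothing.
It fails at once if the bottle, the jar or the slide box is tipped by more than 0.6 rad (angle between any of bottle_mid, jar_mid, slide_box_mid's own z axis and vertical above 0.6 rad).
It fails at once if one of the three is dropped: in the air, touched by nothing, more than 25 mm above a mat ((height (world z) of bottle_mid above 0.071 m and contact force between bottle and anything else below 0.01 N) or (height (world z) of jar_mid above 0.066 m and contact force between jar and anything else below 0.01 N) or (height (world z) of slide_box_mid above 0.056 m and contact force between slide_box and anything else below 0.01 N)).
It fails at once if the beaker, the Petri dish or the wash bottle is moved by more than 20 mm (distance of any of beaker, petri, wash_bottle from where it was at the start of the episode above 0.02 m).
It also fails if it takes over 122 s, if anything falls off the work surface, if the arm or the gripper's body presses on something with over 40 N, if the wrist force passes 120 N, or if a joint passes its speed limit or range.

ROBOT

A 6-joint arm with a two-finger parallel gripper is mounted at the origin on the work surface. World frame = base frame: x ahead of the robot, y to its left, z up, the work surface at z = 0. Lengths are in m, angles in degrees, forces in N, time in s.
With the tool pointing down it reaches from about 0.4 to 0.825 m from the base axis. Payload 7 kg.
Tool frame: the origin (TCP) lies midway between the tips of the shut fingers; the grasp point (between the pads) lies 19 mm behind it; z points along the fingers, y is the line along which they close (so a half turn about z gives the same grasp; the last joint's range is limited). The gripper opens to 88 mm and grips with 3 to 60 N. Pads are 19 mm wide; open, the fingers measure 130 mm over their backs; the gripper's body (78 mm by 193 mm) begins 47 mm behind the grasp point.
Start: joints at [-53.509, 20.546, 0.682, 0, -70.136, -16.507], TCP at [0.231, -0.634, 0.227] pointing down, gripper open.
Joint ranges: [-176.03, 176.03], [-82.01, 121.73], [-58.28, 71.71], [-173.87, 95.51], [-174.79, -0.11], [-173.66, 173.66]. Speed limits (degrees/s): [136.94, 136.94, 172.46, 180, 180, 180].

INTERFACE

Orientations are given as [roll, pitch, yaw] about the fixed x, y, z axes, in that order (R = Rz(yaw) Ry(pitch) Rx(roll)).
In Python, from plant import ctrl gives the robot as it stands.
- The arm moves only by the tool arm_command, never from a script. Its argument "steps" is a list of rows, each an object with "translation": the shift along the tool's x, y, z in mm, a list of three; "rotation": the turn, a rotation vector about the tool's x, y, z in units of 5 degrees (1.0 is 5 degrees), a list of three; "claw": the finger opening in mm, from 0 to 87.6. In form: [{"translation": [x, y, z], "rotation": [rx, ry, rz], "claw": claw}, ...]. A call has 1 to 5 rows; each row is the pose to reach, as a shift and turn from the pose commanded when the call began, along the tool's axes at that moment; what a row does not reach only later rows make up. A row lasts 1/10 s, in which the tool goes at most 50 mm and 8.59 degrees, less where a joint would pass 70% of its speed; a pose out of reach is approached as far as the arm can. A call with a gripper value outside its range is refused whole. The fingers move at their own pace and stop on an object; the grip force is fixed at half the most. Time passes only in rows, so rows that repeat a pose let the fingers close. It gives the time, the measured TCP pose, the force, the opening and the grip force at its end, in the units of the state.
- ctrl.get_obs(): the state, without advancing time (a new reading comes with each control period).
- ctrl.snapshot(name): name is "scene" or "top"; returns (picture, depth): 400x640x3 uint8, red, green, blue; 400x640 float32, m along the optical axis (not along the pixel's ray), 0 where there is no reading.
- ctrl.calibration(name): a dict with "vertical_fov" (degrees; the focal length in pixels is half the picture's height over the tangent of half this angle, whatever the lens; pixels are square), "cx", "cy" (the principal point, pixels), "rvec" (rotation vector, rad) and "tvec" (3), from world to camera coordinates, as OpenCV has them. Camera axes: x right, y down, z forward; pixel columns grow to the right and rows downward; lengths in m; the calibration is good to about 2 mm. A picture is of the moment at which its call begins. calibration takes no time and is no camera call.
- ctrl.close_job(): hands the job in; it is judged then, once.
The state is a dict: "clock": time; "joint_pos": joint angles; "qvel": joint speeds; "tau": joint torques, N m; "tool_pos": TCP position; "orientation": TCP orientation; "force": force on the tool from outside, world axes, zero at the start; "moment": the same for the moment, N m; "opening": finger opening in m; "gripper_force": force on a finger pad.
Only numpy, scipy, OpenCV 4.12 (cv2) and the standard library are available. Lean on these libraries where they do the work, as an engineer would, in place of code of your own. Each camera call takes 0.05 s, during which the arm holds its last target. There are 200 camera calls.

## Working session

There is one attempt and no reset: what is moved stays moved. The work goes in short steps, Python scripts to look and compute and a tool call to move; the robot and the scene stay as the last step left them, time stands still between calls to the robot, and variables do not carry over. Pictures are saved under pics/ and viewed, at most 14 in all, crops included, and the job is handed in when it is done.

Besides the shell and the picture viewer there is one more tool, called as name(argument=value, ...) on one line, values as JSON. arm_command: Moves the arm, as the interface text tells. Its arguments: {"type":"object","properties":{"steps":{"type":"array"}},"required":["steps"]}

```bash
mkdir -p pics; ls; python3 - <<'E'
from plant import ctrl
import cv2,numpy as np
for n in("scene","top"):
    p,d=ctrl.snapshot(n); cv2.imwrite(f"pics/{n}0.png",p[:,:,::-1]); np.savez(f"{n}0.npz",p=p,d=d)
    print(n,ctrl.calibration(n),(d==0).mean())
print(ctrl.get_obs())
E
```

```text
pics
scene {'vertical_fov': 45.47686460511002, 'cx': 316.1616507843526, 'cy': 201.91794325229557, 'rvec': array([ 1.20589027,  2.3695182 , -0.88191666]), 'tvec': array([ 0.30795665, -0.25528175,  1.52641277])} 0.00373828125
top {'vertical_fov': 53.875450860732144, 'cx': 316.0636561822484, 'cy': 204.83317110308394, 'rvec': array([ 2.19838462, -2.14529592,  0.08695591]), 'tvec': array([-0.01620664,  0.5100574 ,  1.00896478])} 0.004
{'clock': 0.1, 'joint_pos': array([-5.35079833e+01,  2.05869501e+01,  6.39307949e-01, -1.62134275e-02,
       -7.01373750e+01, -1.65056767e+01]), 'qvel': array([ 0.01505073, -0.05953254,  0.18091902,  0.06610117,  0.0201256 ,
       -0.04124099]), 'tau': array([-2.03129268e-03, -5.84162092e+01,  2.93755192e+01,  7.01564267e+00,
        1.02289551e-02, -4.58256886e-05]), 'tool_pos': array([ 0.23051232, -0.63395083,  0.22572765]), 'orientation': array([ 1.79914156e+02, -9.54179536e-03, -1.60019173e+02]), 'force': array([-0.18357212,  0.13304043,  0.77171768]), 'moment': array([0.00255082, 0.04084795, 0.00122472]), 'gripper_force': 0.0, 'opening': 0.08764383332510622}
```

View pics/top0.png

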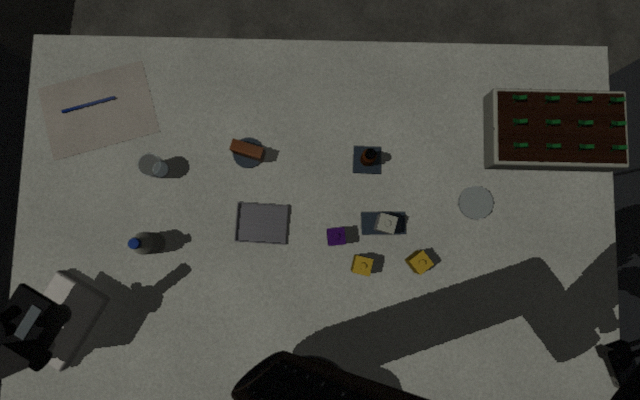

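View pics/scene0.png

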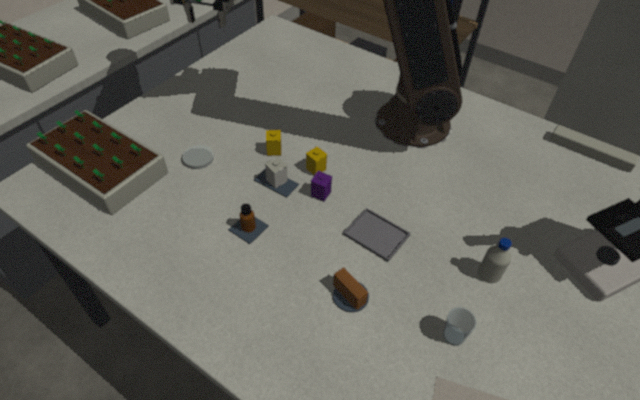

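The top view shows the slide box at about (248,150) on the round mat, the tray at (263,223), the bottle at (370,157) on the square mat and the jar at (387,223) on the long mat. The look-alikes are near the jar, at (337,236), (362,265) and (420,261).

```bash
cat > h.py <<'E'
import cv2,numpy as np
from plant import ctrl
from scipy.spatial.transform import Rotation as Rn
def cam(n):
    c=ctrl.calibration(n); f=200/np.tan(np.radians(c['vertical_fov']/2))
    return f,c['cx'],c['cy'],cv2.Rodrigues(c['rvec'])[0],np.array(c['tvec']).ravel()
def xyz(n,d):
    f,cx,cy,R,t=cam(n); v,u=np.mgrid[:400,:640]
    P=np.stack([(u-cx)/f*d,(v-cy)/f*d,d],-1)
    return (P-t)@R
def ray(n,uv,z):
    f,cx,cy,R,t=cam(n); uv=np.atleast_2d(uv).astype(float)
    D=np.c_[(uv-[cx,cy])/f,np.ones(len(uv))]@R; o=-R.T@t
    return o+D*((z-o[2])/D[:,2])[:,None]
def rect(n,mask,z,roi,name):
    """largest contour in roi cast to plane z -> centre, sizes, angle (world deg of long side), min enclosing circle"""
    m=np.zeros_like(mask,np.uint8); x0,x1,y0,y1=roi; m[y0:y1,x0:x1]=mask[y0:y1,x0:x1]
    cs=cv2.findContours(m,cv2.RETR_EXTERNAL,cv2.CHAIN_APPROX_NONE)[0]
    if not cs: print(name,'none');return
    c=max(cs,key=cv2.contourArea); W=ray(n,c[:,0],z)[:,:2]*1000
    (cx,cy),(a,b),_=r=cv2.minAreaRect(W.astype(np.float32)); p=cv2.boxPoints(r)
    e=max((p[1]-p[0],p[2]-p[1]),key=np.linalg.norm)
    print(name,'c',np.round((cx,cy),1),'size',np.round(sorted((a,b)),1),'long side deg',round(np.degrees(np.arctan2(e[1],e[0]))%180,1),'circ',np.round(np.r_[cv2.minEnclosingCircle(W.astype(np.float32))[0],2*cv2.minEnclosingCircle(W.astype(np.float32))[1]],1),'px',len(np.argwhere(m)))
E
python3 - <<'E'
from h import *
s=np.load('top0.npz');p,d=s['p'],s['d'];P=xyz('top',d);z=P[...,2]
print(np.round(P[[100,150,223,223,157,203,160,240],[300,248,263,387,370,475,160,135]],3))
hsv=cv2.cvtColor(p,cv2.COLOR_RGB2HSV)
for uv in[(248,150),(262,156),(370,157),(359,168),(387,223),(367,226),(263,223),(400,240),(300,180)]:print(uv,hsv[uv[1],uv[0]],p[uv[1],uv[0]],round(z[uv[1],uv[0]],3))
g=np.clip(p[120:290,200:500].astype(float)*1.6,0,255).astype(np.uint8)
cv2.imwrite('pics/crop0.png',cv2.resize(g[:,:,::-1],None,fx=2.6,fy=2.6,interpolation=cv2.INTER_CUBIC))
sl=(hsv[...,0]>95)&(hsv[...,0]<125)&(hsv[...,1]>60)
rect('top',sl,.006,(225,275,130,175),'round');rect('top',sl,.006,(345,390,140,180),'square');rect('top',sl,.006,(355,412,205,240),'long')
for nm,h,roi in(('box',.056,(220,280,130,175)),('bottle',.086,(345,390,140,180)),('jar',.070,(365,412,205,240))):
    rect('top',(z>h-.015)&(d>0),h,roi,nm)
rect('top',(hsv[...,0]<20)&(hsv[...,1]>120),.056,(220,280,130,175),'boxcol')
E
```

```text
[[ 0.799  0.048  0.001]
 [ 0.645  0.175  0.055]
 [ 0.46   0.136  0.007]
 [ 0.465 -0.18   0.079]
 [ 0.627 -0.135  0.088]
 [ 0.526 -0.421  0.017]
 [ 0.609  0.39   0.08 ]
 [ 0.408  0.415  0.132]]
(248, 150) [ 12 147  71] [71 46 30] 0.055
(262, 156) [15 77 33] [33 28 23] 0.04
(370, 157) [0 0 0] [0 0 0] 0.088
(359, 168) [106  68  49] [36 42 49] 0.007
(387, 223) [ 30  24 105] [105 105  95] 0.079
(367, 226) [105  65  47] [35 41 47] 0.004
(263, 223) [135   7  74] [73 72 74] 0.007
(400, 240) [ 30  17 108] [108 108 101] 0.002
(300, 180) [ 40  20 113] [110 113 104] 0.002
round c [619.9 201.3] size [0. 0.] long side deg 0.0 circ [619.9 201.3   0. ] px 5
square c [ 621.  -136.3] size [38.6 68.2] long side deg 88.6 circ [ 619.9 -136.1   74.7] px 239
long c [ 464.2 -142.2] size [31.7 47.7] long side deg 1.4 circ [ 464.2 -142.4   57. ] px 243
box c [648.9 177.5] size [32.5 87. ] long side deg 74.0 circ [649.8 177.3  89.8] px 415
bottle c [ 637.9 -135.8] size [24.8 26.7] long side deg 135.6 circ [ 637.3 -136.4   28.3] px 95
jar c [ 465.7 -181.7] size [44.6 45.7] long side deg 75.3 circ [ 466.3 -181.7   61.5] px 329
boxcol c [646.8 179.8] size [35.3 82.4] long side deg 72.8 circ [649.4 178.8  84.7] px 395
```

View pics/crop0.png

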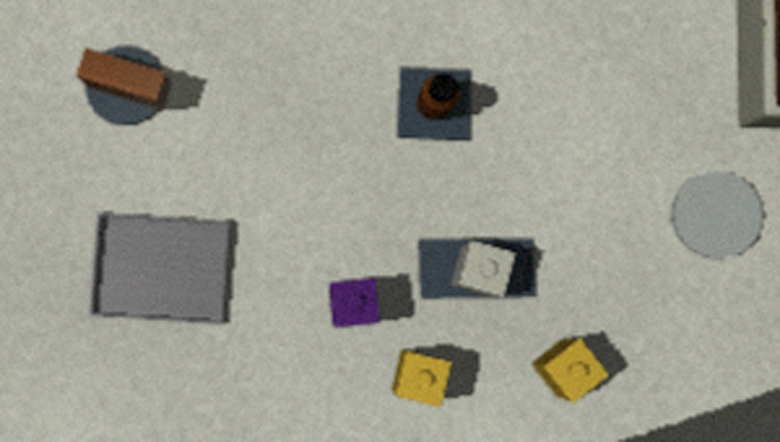

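The brightened crop shows the mats clear enough to pick out their corners. The lookalikes stay outside the fingers' reach. I'll measure the mats and the clearances next.

```bash
cat >> h.py <<'E'
def goto(x,y,z,yaw):
    """tool-frame shift (mm) and turn (deg about tool z) from present pose to a tool-down pose (mm, deg)"""
    o=ctrl.get_obs(); r=o['orientation']; R=Rn.from_euler('xyz',r,degrees=True)
    T=Rn.from_euler('xyz',[180,0,yaw],degrees=True)
    print('t',round(o['clock'],2),'tcp',np.round(o['tool_pos']*1000,1),np.round(r,1),'q',np.round(o['joint_pos'],0),'open',round(o['opening']*1000,1))
    print('  shift',np.round(R.inv().apply(np.array([x,y,z])-o['tool_pos']*1000),1),'turn units',np.round((R.inv()*T).as_rotvec(degrees=True)/5,2))
E
python3 - <<'E'
from h import *
s=np.load('top0.npz');p,d=s['p'],s['d'];P=xyz('top',d);z=P[...,2]
def c(a,zz): return ray('top',np.array(a)/2.6+[200,120]-.3,zz)[:,:2]*1000
for n,a,zz in(('sq',[(400,67),(471,69),(471,140),(398,137)],.006),('long',[(419,240),(537,240),(537,297),(420,298)],.006),('tray',[(99,212),(237,220),(230,323),(93,314)],.012),('round',[(126,47),(126,125),(87,86),(165,86)],.006)):
    W=c(a,zz); print(n,W.mean(0).round(1),'edges',np.linalg.norm(np.roll(W,-1,0)-W,axis=1).round(0),'ang',[round(float(np.degrees(np.arctan2(*(W[(i+1)%4]-W[i])[::-1]))),1) for i in range(4)])
b=(p.astype(int)-np.array([80,85,75]))
dark=(p.max(2)<75)
rect('top',dark&(z<.02),.006,(225,275,130,175),'rounddark')
for nm,roi in(('purple',(322,352,222,250)),('y1',(345,380,250,285)),('y2',(400,440,245,280)),('petri',(450,500,180,225)),('beaker',(130,175,145,185)),('wash',(120,170,225,260))):
    h=np.percentile(z[roi[2]:roi[3],roi[0]:roi[1]],99);print(round(h,3));rect('top',z>max(.01,h-.02),min(h,.07),roi,nm)
goto(637,-136,130,-90)
E
```

```text
sq [ 637.7 -137.4] edges [74. 74. 75. 73.] ang [-90.3, -179.4, 89.0, -0.7]
long [ 467.7 -183.7] edges [120.  58. 119.  59.] ang [-88.6, -179.7, 91.9, 1.8]
tray [461.3 135.1] edges [141. 105. 139. 104.] ang [-91.9, 177.9, 87.7, -0.9]
round [648.4 183.1] edges [82. 58. 81. 58.] ang [-177.7, 46.5, -88.7, 46.3]
rounddark c [649.5 170. ] size [ 79.5 113.7] long side deg 91.3 circ [643.3 169.2 116. ] px 507
0.074
purple c [430.7 -56.3] size [43.6 43.7] long side deg 97.0 circ [430.8 -55.6  58.3] px 312
0.073
y1 c [ 360.  -122.7] size [43.4 44.6] long side deg 77.5 circ [ 360.6 -122.9   58.1] px 328
0.072
y2 c [ 371.8 -266.5] size [45.  46.1] long side deg 39.5 circ [ 371.1 -266.1   59.6] px 351
0.021
petri c [ 529.4 -422.1] size [86.8 89.2] long side deg 91.4 circ [ 528.6 -421.8   90.8] px 931
0.079
beaker c [598.5 418.6] size [58.4 64.5] long side deg 47.3 circ [599.2 418.2  66.2] px 233
0.134
wash c [400.  444.9] size [24.8 32.6] long side deg 91.4 circ [401.8 444.8  33.6] px 131
t 0.1 tcp [ 230.5 -634.   225.7] [ 179.9   -0.  -160. ] q [-54.  21.   1.  -0. -70. -17.] open 87.6
  shift [-552.2  328.9   96.1] turn units [ 2.0e-02  1.0e-02 -1.4e+01]
```

arm_command(steps=[{"translation":[-42,25,5],"rotation":[0,0,-1.5],"claw":70},{"translation":[-84,50,10],"rotation":[0,0,-3],"claw":70},{"translation":[-126,75,15],"rotation":[0,0,-4.5],"claw":70},{"translation":[-168,100,20],"rotation":[0,0,-6],"claw":70},{"translation":[-210,125,20],"rotation":[0,0,-7.5],"claw":70}])

```text
clock: 0.6
tool_pos: [0.3857, -0.4431, 0.2055]
orientation: [179.9, 0.0, -122.2]
force: [0.2, -0.1, -0.9]
opening: 0.0704
gripper_force: 0.0
```

```bash
python3 -c "
from h import *
goto(637,-136,150,-90)"
```

```text
t 0.6 tcp [ 385.7 -443.1  205.5] [ 179.9    0.  -122.2] q [-30.  13. -12.  -0. -64.  -2.] open 70.4
  shift [-393.7  -48.9   55.5] turn units [ 0.02  0.01 -6.45]
```

arm_command(steps=[{"translation":[-48,-6,7],"rotation":[0,0,-1.6],"claw":70},{"translation":[-96,-12,14],"rotation":[0,0,-3.2],"claw":70},{"translation":[-144,-18,21],"rotation":[0,0,-4.8],"claw":70},{"translation":[-192,-24,28],"rotation":[0,0,-6.4],"claw":70},{"translation":[-240,-30,34],"rotation":[0,0,-6.4],"claw":70}])

```text
clock: 1.1
tool_pos: [0.5404, -0.257, 0.1721]
orientation: [180.0, 0.0, -90.2]
force: [0.6, 0.3, 0.3]
opening: 0.0703
gripper_force: 0.0
```

```bash
python3 -c "
from h import *
goto(637,-136,125,-90)"
```

```text
t 1.1 tcp [ 540.4 -257.   172.1] [180.    0.  -90.2] q [ -7.  16. -14.  -0. -61.   7.] open 70.3
  shift [-121.4  -96.2   47.1] turn units [ 0.    0.   -0.05]
```

arm_command(steps=[{"translation":[-37,-29,10],"rotation":[0,0,0],"claw":70},{"translation":[-74,-58,20],"rotation":[0,0,0],"claw":70},{"translation":[-110,-87,30],"rotation":[0,0,0],"claw":70},{"translation":[-121,-96,45],"rotation":[0,0,0],"claw":70},{"translation":[-121,-96,47],"rotation":[0,0,0],"claw":70}])

```text
clock: 1.6
tool_pos: [0.6364, -0.1367, 0.1226]
orientation: [179.8, 0.0, -90.4]
force: [-1.3, -0.6, 0.1]
opening: 0.0698
gripper_force: 0.0
```

```bash
python3 -c "
from h import *
p,d=ctrl.snapshot('scene');cv2.imwrite('pics/s1.png',cv2.resize(p[120:280,160:400,::-1],None,fx=3,fy=3))
goto(637,-136,27,-90)"
```

```text
t 1.65 tcp [ 635.7 -138.   123.3] [179.8   0.  -90.4] q [  5.  23. -10.  -0. -57.  -5.] open 69.7
  shift [-2.  -1.6 96.3] turn units [ 0.04  0.   -0.09]
```

View pics/s1.png

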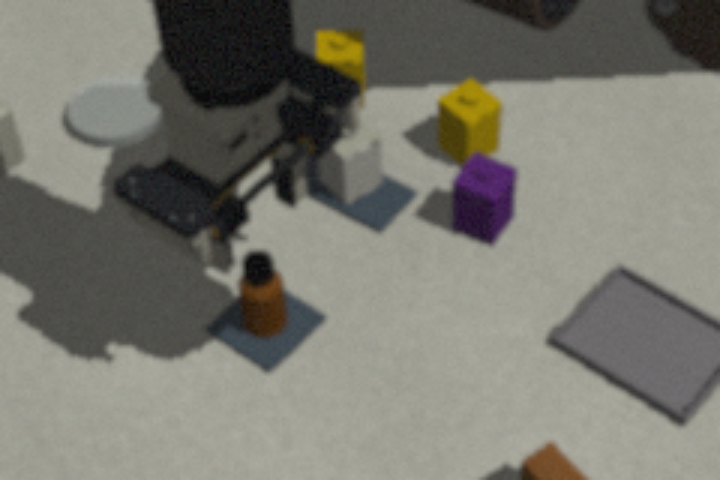

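```bash
python3 -c "
from h import *
for n in('scene','top'):
    f,cx,cy,R,t=cam(n)
    for w in([.636,-.138,.123],[.636+.035,-.138,.123],[.636-.035,-.138,.123],[.637,-.137,.086]):
        c=R@np.array(w)+t;print(n,w,np.round([f*c[0]/c[2]+cx,f*c[1]/c[2]+cy],1))
p,d=ctrl.snapshot('top');cv2.imwrite('pics/t1.png',cv2.resize(np.clip(p[80:240,270:470,::-1]*1.5,0,255).astype(np.uint8),None,fx=3.5,fy=3.5))
"
```

```text
scene [0.636, -0.138, 0.123] [243.9 195.5]
scene [0.671, -0.138, 0.123] [234.  204.4]
scene [0.601, -0.138, 0.123] [253.5 186.9]
scene [0.637, -0.137, 0.086] [245.4 206.1]
top [0.636, -0.138, 0.123] [373.2 150.1]
top [0.671, -0.138, 0.123] [373.3 135.8]
top [0.601, -0.138, 0.123] [373.  164.6]
top [0.637, -0.137, 0.086] [370.7 153.1]
```

View pics/t1.png

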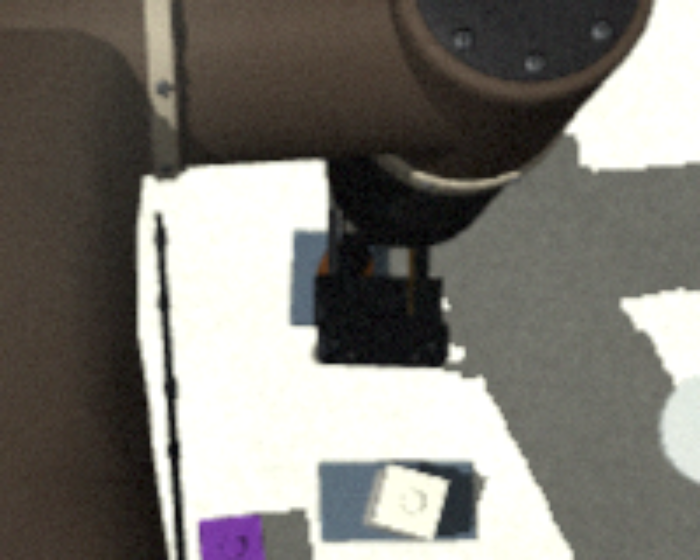

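The fingers project to (234,204) and (254,187) in the scene view, which matches the picture. The cap top matches too, at (246,206). The gripper is over the bottle, so I descend and grip.

arm_command(steps=[{"translation":[-1,-1,25],"rotation":[0,0,0],"claw":70},{"translation":[-1,-1,50],"rotation":[0,0,0],"claw":70},{"translation":[-1,-1,75],"rotation":[0,0,0],"claw":70},{"translation":[-1,-1,90],"rotation":[0,0,0],"claw":70},{"translation":[-1,-1,96],"rotation":[0,0,0],"claw":70}])

```text
clock: 2.2
tool_pos: [0.6366, -0.1388, 0.0286]
orientation: [179.9, -0.0, -90.6]
force: [0.6, -0.9, -0.1]
opening: 0.0699
gripper_force: 0.0
```

arm_command(steps=[{"translation":[0,0,0],"rotation":[0,0,0],"claw":30},{"translation":[0,0,0],"rotation":[0,0,0],"claw":30},{"translation":[0,0,0],"rotation":[0,0,0],"claw":30},{"translation":[0,0,0],"rotation":[0,0,0],"claw":30},{"translation":[0,0,0],"rotation":[0,0,0],"claw":30}])

```text
clock: 2.7
tool_pos: [0.6383, -0.1376, 0.0304]
orientation: [-179.9, 0.0, -90.5]
force: [0.2, -0.3, 2.4]
opening: 0.0373
gripper_force: 30.0
```

arm_command(steps=[{"translation":[0,0,0],"rotation":[0,0,0],"claw":30},{"translation":[0,0,0],"rotation":[0,0,0],"claw":30},{"translation":[0,0,0],"rotation":[0,0,0],"claw":30}])

```text
clock: 3.0
tool_pos: [0.6383, -0.1376, 0.0303]
orientation: [-179.9, -0.0, -90.5]
force: [-0.4, 1.4, 6.2]
opening: 0.0375
gripper_force: 30.0
```

arm_command(steps=[{"translation":[0,0,-15],"rotation":[0,0,0],"claw":30},{"translation":[0,0,-35],"rotation":[0,0,0],"claw":30},{"translation":[0,0,-60],"rotation":[0,0,0],"claw":30},{"translation":[-30,20,-70],"rotation":[0,0,0],"claw":30},{"translation":[-65,42,-70],"rotation":[0,0,0],"claw":30}])

```text
clock: 3.5
tool_pos: [0.597, -0.0725, 0.1017]
orientation: [-179.8, 0.0, -90.6]
force: [0.0, 1.5, -2.1]
opening: 0.0372
gripper_force: 30.0
```

arm_command(steps=[{"translation":[-40,26,0],"rotation":[0,0,0],"claw":30},{"translation":[-80,52,0],"rotation":[0,0,0],"claw":30},{"translation":[-120,78,0],"rotation":[0,0,0],"claw":30},{"translation":[-160,104,0],"rotation":[0,0,0],"claw":30},{"translation":[-190,123,0],"rotation":[0,0,0],"claw":30}])

```text
clock: 4.0
tool_pos: [0.4733, 0.1203, 0.1003]
orientation: [-180.0, 0.0, -90.5]
force: [0.9, 0.9, -2.3]
opening: 0.037
gripper_force: 30.0
```

```bash
python3 -c "
from h import *
goto(461,135,28,-90)"
```

```text
t 4.0 tcp [473.3 120.3 100.3] [-180.     0.   -90.5] q [ 37.  10. -32.  -0. -48. -38.] open 37.0
  shift [-14.5  12.4  72.3] turn units [-0.    0.01 -0.1 ]
```

arm_command(steps=[{"translation":[-12,10,20],"rotation":[0,0,0],"claw":30},{"translation":[-14,12,40],"rotation":[0,0,0],"claw":30},{"translation":[-14,12,55],"rotation":[0,0,0],"claw":30},{"translation":[-14,12,66],"rotation":[0,0,0],"claw":30},{"translation":[-14,12,69],"rotation":[0,0,0],"claw":30}])

```text
clock: 4.5
tool_pos: [0.4626, 0.1325, 0.0299]
orientation: [179.9, -0.1, -90.5]
force: [-1.4, 0.2, -1.1]
opening: 0.0368
gripper_force: 30.0
```

arm_command(steps=[{"translation":[0,0,1],"rotation":[0,0,0],"claw":30},{"translation":[0,0,1.5],"rotation":[0,0,0],"claw":30},{"translation":[0,0,2],"rotation":[0,0,0],"claw":30},{"translation":[0,0,2],"rotation":[0,0,0],"claw":30}])

```text
clock: 4.9
tool_pos: [0.4634, 0.1329, 0.029]
orientation: [-180.0, 0.0, -90.5]
force: [0.2, 0.2, -0.9]
opening: 0.0372
gripper_force: 30.0
```

Not yet in contact, so I lower a little more.

arm_command(steps=[{"translation":[0,0,1],"rotation":[0,0,0],"claw":30},{"translation":[0,0,1],"rotation":[0,0,0],"claw":30},{"translation":[0,0,1.5],"rotation":[0,0,0],"claw":30},{"translation":[0,0,1.5],"rotation":[0,0,0],"claw":30}])

```text
clock: 5.3
tool_pos: [0.4632, 0.1329, 0.0273]
orientation: [-180.0, 0.0, -90.5]
force: [-0.7, -1.2, 2.7]
opening: 0.037
gripper_force: 30.0
```

arm_command(steps=[{"translation":[0,0,0.5],"rotation":[0,0,0],"claw":30},{"translation":[0,0,1],"rotation":[0,0,0],"claw":30},{"translation":[0,0,1],"rotation":[0,0,0],"claw":30}])

```text
clock: 5.6
tool_pos: [0.4633, 0.1329, 0.0272]
orientation: [-180.0, -0.0, -90.5]
force: [-5.0, -1.2, 16.1]
opening: 0.0372
gripper_force: 30.0
```

arm_command(steps=[{"translation":[0,0,0],"rotation":[0,0,0],"claw":70},{"translation":[0,0,0],"rotation":[0,0,0],"claw":70},{"translation":[0,0,0],"rotation":[0,0,0],"claw":70},{"translation":[0,0,-15],"rotation":[0,0,0],"claw":70},{"translation":[0,0,-35],"rotation":[0,0,0],"claw":70}])

```text
clock: 6.1
tool_pos: [0.4624, 0.1323, 0.0604]
orientation: [179.9, -0.1, -90.5]
force: [0.8, -0.6, -0.0]
opening: 0.0686
gripper_force: 0.0
```

arm_command(steps=[{"translation":[0,0,-40],"rotation":[0,0,0],"claw":70},{"translation":[0,0,-70],"rotation":[0,0,0],"claw":70},{"translation":[35,0,-80],"rotation":[0,0,1],"claw":70},{"translation":[75,0,-80],"rotation":[0,0,2],"claw":70},{"translation":[120,0,-80],"rotation":[0,0,3],"claw":70}])

```text
clock: 6.6
tool_pos: [0.4622, 0.0123, 0.1416]
orientation: [-179.9, 0.1, -105.6]
force: [1.4, -1.0, -0.7]
opening: 0.0702
gripper_force: 0.0
```

```bash
python3 -c "
from h import *
goto(466,-182,130,-105)"
```

```text
t 6.6 tcp [462.2  12.3 141.6] [-1.799e+02  1.000e-01 -1.056e+02] q [ 26.   5. -32.  -0. -53. -42.] open 70.2
  shift [186.1 -55.9  11.5] turn units [-0.01  0.01 -0.12]
```

arm_command(steps=[{"translation":[45,-13,3],"rotation":[0,0,0],"claw":70},{"translation":[90,-27,6],"rotation":[0,0,0],"claw":70},{"translation":[135,-40,9],"rotation":[0,0,0],"claw":70},{"translation":[175,-52,12],"rotation":[0,0,0],"claw":70},{"translation":[186,-56,12],"rotation":[0,0,0],"claw":70}])

```text
clock: 7.1
tool_pos: [0.4654, -0.1844, 0.1283]
orientation: [179.9, -0.0, -105.7]
force: [0.5, 0.1, 0.3]
opening: 0.0699
gripper_force: 0.0
```

```bash
python3 -c "
from h import *
p,d=ctrl.snapshot('scene');cv2.imwrite('pics/s2.png',cv2.resize(p[100:290,160:430,::-1],None,fx=2.9,fy=2.9))
goto(466,-182,27,-105)"
```

```text
t 7.15 tcp [ 465.8 -184.3  128.4] [ 179.9   -0.  -105.7] q [  1.   9. -29.   0. -52. -17.] open 69.7
  shift [ -2.3   0.3 101.4] turn units [ 0.01 -0.01 -0.14]
```

View pics/s2.png

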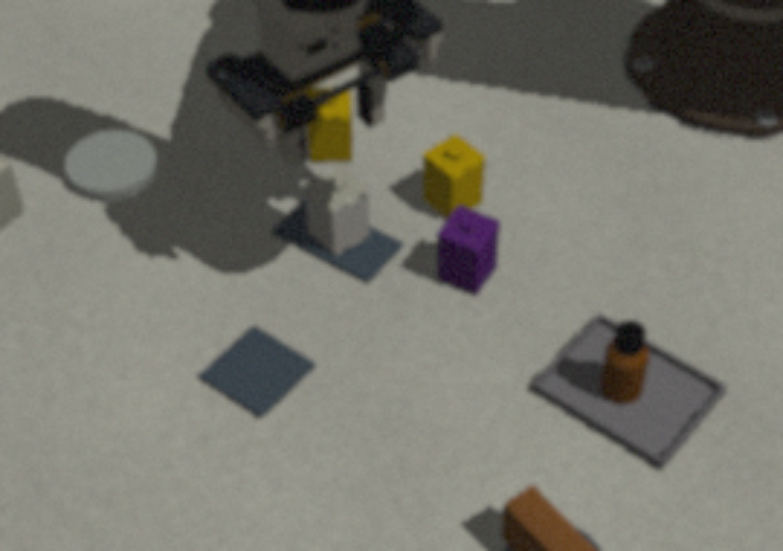

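The bottle stands upright in the tray at crop (625,365). The square mat is empty at crop (258,370), and the gripper is over the jar at crop (338,210). Descending on the jar.

arm_command(steps=[{"translation":[-2,0,25],"rotation":[0,0,0],"claw":70},{"translation":[-2,0,50],"rotation":[0,0,0],"claw":70},{"translation":[-2,0,75],"rotation":[0,0,0],"claw":70},{"translation":[-2,0,92],"rotation":[0,0,0],"claw":70},{"translation":[-2,0,100],"rotation":[0,0,0],"claw":70}])

```text
clock: 7.65
tool_pos: [0.4659, -0.1787, 0.0275]
orientation: [179.9, -0.0, -105.5]
force: [0.2, -0.3, 0.5]
opening: 0.07
gripper_force: 0.0
```

arm_command(steps=[{"translation":[0,0,0],"rotation":[0,0,0],"claw":35},{"translation":[0,0,0],"rotation":[0,0,0],"claw":35},{"translation":[0,0,0],"rotation":[0,0,0],"claw":35},{"translation":[0,0,0],"rotation":[0,0,0],"claw":35},{"translation":[0,0,0],"rotation":[0,0,0],"claw":35}])

```text
clock: 8.15
tool_pos: [0.4673, -0.1793, 0.03]
orientation: [-179.9, 0.0, -105.5]
force: [-1.2, 1.6, 6.8]
opening: 0.0437
gripper_force: 30.0
```

arm_command(steps=[{"translation":[0,0,-15],"rotation":[0,0,0],"claw":35},{"translation":[0,0,-40],"rotation":[0,0,0],"claw":35},{"translation":[0,0,-70],"rotation":[0,0,0],"claw":35},{"translation":[0,0,-80],"rotation":[0,0,-1],"claw":35},{"translation":[0,0,-80],"rotation":[0,0,-2],"claw":35}])

```text
clock: 8.65
tool_pos: [0.4679, -0.1795, 0.1112]
orientation: [-179.8, 0.0, -95.3]
force: [-0.4, -0.7, -2.1]
opening: 0.044
gripper_force: 30.0
```

arm_command(steps=[{"translation":[0,-30,0],"rotation":[0,0,-1],"claw":35},{"translation":[0,-65,0],"rotation":[0,0,-1],"claw":35},{"translation":[0,-105,0],"rotation":[0,0,-1],"claw":35},{"translation":[0,-140,0],"rotation":[0,0,-1],"claw":35},{"translation":[0,-155,0],"rotation":[0,0,-1],"claw":35}])

```text
clock: 9.15
tool_pos: [0.6236, -0.1946, 0.1084]
orientation: [-180.0, -0.0, -90.5]
force: [-0.7, 1.4, -1.9]
opening: 0.0438
gripper_force: 30.0
```

```bash
python3 -c "
from h import *
goto(638,-134.5,30,-90)"
```

```text
t 9.15 tcp [ 623.6 -194.6  108.4] [-180.    -0.   -90.5] q [ -0.  24. -11.   0. -55.  -0.] open 43.8
  shift [-60.3 -13.9  78.4] turn units [-0.  -0.  -0.1]
```

arm_command(steps=[{"translation":[-30,-7,0],"rotation":[0,0,0],"claw":35},{"translation":[-60,-14,15],"rotation":[0,0,0],"claw":35},{"translation":[-60,-14,35],"rotation":[0,0,0],"claw":35},{"translation":[-60,-14,55],"rotation":[0,0,0],"claw":35},{"translation":[-60,-14,70],"rotation":[0,0,0],"claw":35}])

```text
clock: 9.65
tool_pos: [0.6348, -0.1341, 0.0375]
orientation: [179.9, 0.0, -90.5]
force: [-0.5, -0.4, -2.6]
opening: 0.0442
gripper_force: 30.0
```

arm_command(steps=[{"translation":[0,0,4],"rotation":[0,0,0],"claw":35},{"translation":[0,0,6],"rotation":[0,0,0],"claw":35},{"translation":[0,0,7],"rotation":[0,0,0],"claw":35},{"translation":[0,0,7],"rotation":[0,0,0],"claw":35}])

```text
clock: 10.05
tool_pos: [0.6361, -0.1346, 0.0329]
orientation: [-179.9, 0.0, -90.5]
force: [-0.8, -0.3, -2.0]
opening: 0.0435
gripper_force: 30.0
```

arm_command(steps=[{"translation":[0,0,1],"rotation":[0,0,0],"claw":35},{"translation":[0,0,1],"rotation":[0,0,0],"claw":35}])

```text
clock: 10.25
tool_pos: [0.6358, -0.1345, 0.0315]
orientation: [-180.0, 0.0, -90.5]
force: [0.2, 0.0, -1.5]
opening: 0.0437
gripper_force: 30.0
```

arm_command(steps=[{"translation":[0,0,1],"rotation":[0,0,0],"claw":35},{"translation":[0,0,1],"rotation":[0,0,0],"claw":35},{"translation":[0,0,1],"rotation":[0,0,0],"claw":35}])

```text
clock: 10.55
tool_pos: [0.6356, -0.1344, 0.0301]
orientation: [180.0, 0.0, -90.5]
force: [-0.2, 0.0, -1.8]
opening: 0.0446
gripper_force: 30.0
```

arm_command(steps=[{"translation":[0,0,0.7],"rotation":[0,0,0],"claw":35},{"translation":[0,0,0.7],"rotation":[0,0,0],"claw":35},{"translation":[0,0,0.7],"rotation":[0,0,0],"claw":35}])

```text
clock: 10.85
tool_pos: [0.6357, -0.1345, 0.03]
orientation: [-180.0, -0.0, -90.5]
force: [-3.4, 1.8, 5.1]
opening: 0.0438
gripper_force: 30.0
```

arm_command(steps=[{"translation":[0,0,0],"rotation":[0,0,0],"claw":70},{"translation":[0,0,0],"rotation":[0,0,0],"claw":70},{"translation":[0,0,0],"rotation":[0,0,0],"claw":70},{"translation":[0,0,-15],"rotation":[0,0,0],"claw":70},{"translation":[0,0,-40],"rotation":[0,0,0],"claw":70}])

```text
clock: 11.35
tool_pos: [0.6345, -0.1345, 0.0688]
orientation: [179.8, -0.0, -90.5]
force: [-0.4, -0.1, 1.0]
opening: 0.0695
gripper_force: 0.0
```

arm_command(steps=[{"translation":[0,0,-40],"rotation":[0,0,0],"claw":70},{"translation":[0,0,-65],"rotation":[0,0,0],"claw":70},{"translation":[-35,0,-65],"rotation":[0,0,1],"claw":70},{"translation":[-80,-2,-65],"rotation":[0,0,2],"claw":70},{"translation":[-125,-5,-65],"rotation":[0,0,3],"claw":70}])

```text
clock: 11.85
tool_pos: [0.6419, -0.0086, 0.1362]
orientation: [-179.9, 0.1, -105.8]
force: [0.9, -1.1, -0.8]
opening: 0.07
gripper_force: 0.0
```

```bash
python3 -c "
from h import *
goto(648.5,178,105,-106)"
```

```text
t 11.85 tcp [641.9  -8.6 136.2] [-1.799e+02  1.000e-01 -1.058e+02] q [ 17.  21. -11.   0. -58. -32.] open 70.0
  shift [-181.3   44.6   31.2] turn units [-0.02  0.01  0.04]
```

arm_command(steps=[{"translation":[-45,11,5],"rotation":[0,0,0],"claw":70},{"translation":[-90,22,10],"rotation":[0,0,0],"claw":70},{"translation":[-135,33,20],"rotation":[0,0,0],"claw":70},{"translation":[-172,42,30],"rotation":[0,0,0],"claw":70},{"translation":[-181,45,31],"rotation":[0,0,0],"claw":70}])

```text
clock: 12.35
tool_pos: [0.6464, 0.1807, 0.103]
orientation: [180.0, -0.0, -105.3]
force: [-1.1, 0.1, -0.5]
opening: 0.0704
gripper_force: 0.0
```

```bash
python3 -c "
from h import *
p,d=ctrl.snapshot('scene');cv2.imwrite('pics/s3.png',cv2.resize(p[140:350,180:440,::-1],None,fx=2.8,fy=2.8))
goto(648.5,178,22,-106)"
```

```text
t 12.4 tcp [646.5 180.4 103.3] [ 180.    -0.  -105.3] q [ 32.  26.  -9.  -0. -56. -48.] open 70.1
  shift [ 1.7 -2.6 81.3] turn units [ 0.   -0.    0.13]
```

View pics/s3.png

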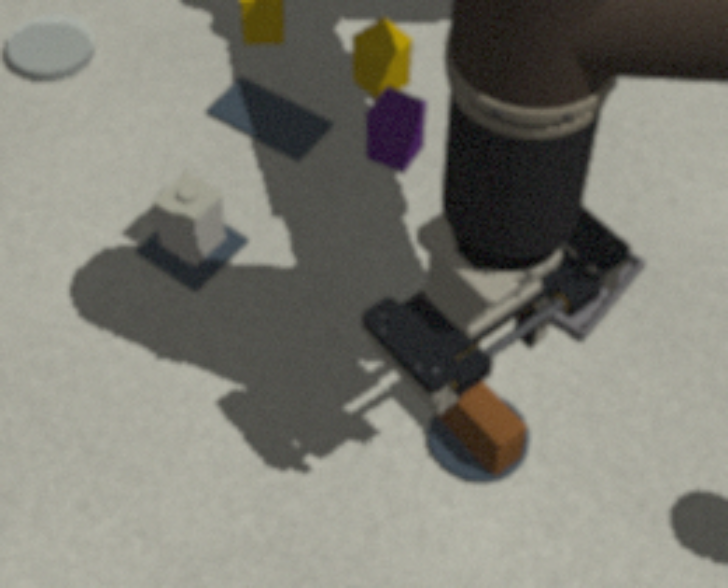

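The jar stands squarely on its mat at crop (195,230), and the gripper straddles the box at crop (480,420). Descending.

arm_command(steps=[{"translation":[1,-2,20],"rotation":[0,0,0],"claw":70},{"translation":[1,-2,40],"rotation":[0,0,0],"claw":70},{"translation":[1,-2,60],"rotation":[0,0,0],"claw":70},{"translation":[1,-2,75],"rotation":[0,0,0],"claw":70},{"translation":[1,-2,80],"rotation":[0,0,0],"claw":70}])

```text
clock: 12.9
tool_pos: [0.6479, 0.1744, 0.0223]
orientation: [179.9, -0.1, -105.6]
force: [0.3, -0.8, -0.6]
opening: 0.0702
gripper_force: 0.0
```

arm_command(steps=[{"translation":[0,0,0],"rotation":[0,0,0],"claw":20},{"translation":[0,0,0],"rotation":[0,0,0],"claw":20},{"translation":[0,0,0],"rotation":[0,0,0],"claw":20},{"translation":[0,0,0],"rotation":[0,0,0],"claw":20},{"translation":[0,0,0],"rotation":[0,0,0],"claw":20}])

```text
clock: 13.4
tool_pos: [0.6487, 0.1757, 0.024]
orientation: [-180.0, 0.0, -105.5]
force: [-0.3, -0.7, 0.3]
opening: 0.0353
gripper_force: 0.0
```

arm_command(steps=[{"translation":[0,0,0],"rotation":[0,0,0],"claw":20},{"translation":[0,0,0],"rotation":[0,0,0],"claw":20}])

```text
clock: 13.6
tool_pos: [0.6486, 0.1756, 0.0238]
orientation: [-180.0, 0.0, -105.5]
force: [-1.4, -0.3, 2.7]
opening: 0.0298
gripper_force: 30.0
```

arm_command(steps=[{"translation":[0,0,-15],"rotation":[0,0,0],"claw":20},{"translation":[0,0,-40],"rotation":[0,0,0],"claw":20},{"translation":[0,0,-70],"rotation":[0,0,-1],"claw":20},{"translation":[0,0,-90],"rotation":[0,0,-2],"claw":20},{"translation":[0,0,-90],"rotation":[0,0,-3.2],"claw":20}])

```text
clock: 14.1
tool_pos: [0.6504, 0.1763, 0.1182]
orientation: [-179.7, 0.1, -89.3]
force: [-0.3, 0.3, -0.7]
opening: 0.0298
gripper_force: 30.0
```

arm_command(steps=[{"translation":[35,17,0],"rotation":[0,0,0],"claw":20},{"translation":[75,37,0],"rotation":[0,0,0],"claw":20},{"translation":[115,57,0],"rotation":[0,0,0],"claw":20},{"translation":[155,77,0],"rotation":[0,0,0],"claw":20},{"translation":[195,97,0],"rotation":[0,0,0],"claw":20}])

```text
clock: 14.6
tool_pos: [0.5521, -0.0217, 0.1143]
orientation: [-180.0, 0.0, -89.5]
force: [1.2, -0.6, -0.5]
opening: 0.0302
gripper_force: 30.0
```

```bash
python3 -c "
from h import *
goto(468,-186.5,40,-89.5)"
```

```text
t 14.6 tcp [552.1 -21.7 114.3] [-180.     0.   -89.5] q [ 18.  15. -24.   0. -52. -18.] open 30.2
  shift [164.1  85.6  74.2] turn units [-0.01  0.    0.  ]
```

arm_command(steps=[{"translation":[40,21,0],"rotation":[0,0,0],"claw":20},{"translation":[80,42,0],"rotation":[0,0,0],"claw":20},{"translation":[120,63,0],"rotation":[0,0,0],"claw":20},{"translation":[150,79,0],"rotation":[0,0,0],"claw":20},{"translation":[164,86,0],"rotation":[0,0,0],"claw":20}])

```text
clock: 15.1
tool_pos: [0.4668, -0.187, 0.1142]
orientation: [-180.0, 0.0, -89.6]
force: [0.7, 1.5, -0.6]
opening: 0.03
gripper_force: 30.0
```

```bash
python3 -c "
from h import *
p,d=ctrl.snapshot('scene')
goto(468,-186.5,28,-89.5)"
```

```text
t 15.15 tcp [ 466.6 -187.6  114.1] [-180.    -0.   -89.6] q [  1.  11. -30.   0. -50.  -0.] open 29.9
  shift [-1.  -1.4 86.1] turn units [-0.   -0.   -0.03]
```

arm_command(steps=[{"translation":[-1,-1,20],"rotation":[0,0,0],"claw":20},{"translation":[-1,-1,40],"rotation":[0,0,0],"claw":20},{"translation":[-1,-1,60],"rotation":[0,0,0],"claw":20},{"translation":[-1,-1,76],"rotation":[0,0,0],"claw":20},{"translation":[-1,-1,84],"rotation":[0,0,0],"claw":20}])

```text
clock: 15.65
tool_pos: [0.4694, -0.1836, 0.0285]
orientation: [179.9, 0.0, -89.5]
force: [-0.1, -0.1, -1.2]
opening: 0.0299
gripper_force: 30.0
```

arm_command(steps=[{"translation":[0,0,2],"rotation":[0,0,0],"claw":20},{"translation":[0,0,3],"rotation":[0,0,0],"claw":20},{"translation":[0,0,4],"rotation":[0,0,0],"claw":20},{"translation":[0,0,4],"rotation":[0,0,0],"claw":20}])

```text
clock: 16.05
tool_pos: [0.47, -0.184, 0.026]
orientation: [-179.9, -0.0, -89.5]
force: [-1.0, -0.6, -0.9]
opening: 0.0301
gripper_force: 30.0
```

arm_command(steps=[{"translation":[0,0,1],"rotation":[0,0,0],"claw":20},{"translation":[0,0,1],"rotation":[0,0,0],"claw":20},{"translation":[0,0,1],"rotation":[0,0,0],"claw":20}])

```text
clock: 16.35
tool_pos: [0.4695, -0.1841, 0.0245]
orientation: [-180.0, 0.0, -89.5]
force: [0.1, -0.2, -1.1]
opening: 0.0298
gripper_force: 30.0
```

arm_command(steps=[{"translation":[0,0,1],"rotation":[0,0,0],"claw":20},{"translation":[0,0,1],"rotation":[0,0,0],"claw":20},{"translation":[0,0,1],"rotation":[0,0,0],"claw":20}])

```text
clock: 16.65
tool_pos: [0.4696, -0.1841, 0.0237]
orientation: [-180.0, -0.0, -89.5]
force: [-1.0, 1.2, 5.6]
opening: 0.0299
gripper_force: 30.0
```

arm_command(steps=[{"translation":[0,0,0.6],"rotation":[0,0,0],"claw":20},{"translation":[0,0,0.6],"rotation":[0,0,0],"claw":20},{"translation":[0,0,0.6],"rotation":[0,0,0],"claw":20}])

```text
clock: 16.95
tool_pos: [0.4697, -0.1841, 0.0237]
orientation: [-180.0, -0.0, -89.5]
force: [-4.0, 2.9, 13.3]
opening: 0.0298
gripper_force: 30.0
```

arm_command(steps=[{"translation":[0,0,0],"rotation":[0,0,0],"claw":70},{"translation":[0,0,0],"rotation":[0,0,0],"claw":70},{"translation":[0,0,0],"rotation":[0,0,0],"claw":70},{"translation":[0,0,-10],"rotation":[0,0,0],"claw":70},{"translation":[0,0,-35],"rotation":[0,0,0],"claw":70}])

```text
clock: 17.45
tool_pos: [0.4679, -0.184, 0.0568]
orientation: [179.7, 0.0, -89.5]
force: [0.3, -0.6, 0.2]
opening: 0.0644
gripper_force: 0.0
```

arm_command(steps=[{"translation":[0,0,-40],"rotation":[0,0,0],"claw":70},{"translation":[0,0,-80],"rotation":[0,0,0],"claw":70},{"translation":[-35,0,-85],"rotation":[0,0,0],"claw":70},{"translation":[-80,0,-85],"rotation":[0,0,0],"claw":70},{"translation":[-125,0,-85],"rotation":[0,0,0],"claw":70}])

```text
clock: 17.95
tool_pos: [0.4685, -0.0581, 0.144]
orientation: [-179.9, 0.0, -89.6]
force: [0.3, -0.2, 0.7]
opening: 0.07
gripper_force: 0.0
```

```bash
python3 -c "
from h import *
goto(463,133,125,-90)"
```

```text
t 17.95 tcp [468.5 -58.1 144. ] [-179.9    0.   -89.6] q [ 17.   6. -31.   0. -53. -17.] open 70.0
  shift [-191.1    4.2   19.1] turn units [-0.02  0.01  0.08]
```

arm_command(steps=[{"translation":[-45,1,0],"rotation":[0,0,0],"claw":70},{"translation":[-90,2,5],"rotation":[0,0,0],"claw":70},{"translation":[-135,3,10],"rotation":[0,0,0],"claw":70},{"translation":[-180,4,15],"rotation":[0,0,0],"claw":70},{"translation":[-191,4,19],"rotation":[0,0,0],"claw":70}])

```text
clock: 18.45
tool_pos: [0.4631, 0.1356, 0.1244]
orientation: [-179.9, 0.1, -89.3]
force: [0.4, -0.3, 1.1]
opening: 0.0696
gripper_force: 0.0
```

```bash
python3 -c "
from h import *
p,d=ctrl.snapshot('scene');cv2.imwrite('pics/s4.png',cv2.resize(p[120:320,180:440,::-1],None,fx=2.9,fy=2.9))
goto(463,133,27,-90)"
```

```text
t 18.5 tcp [462.8 135.1 123.7] [-180.     0.   -89.3] q [ 40.   8. -31.  -0. -51. -39.] open 69.8
  shift [ 2.1 -0.1 96.7] turn units [-0.    0.    0.13]
```

View pics/s4.png

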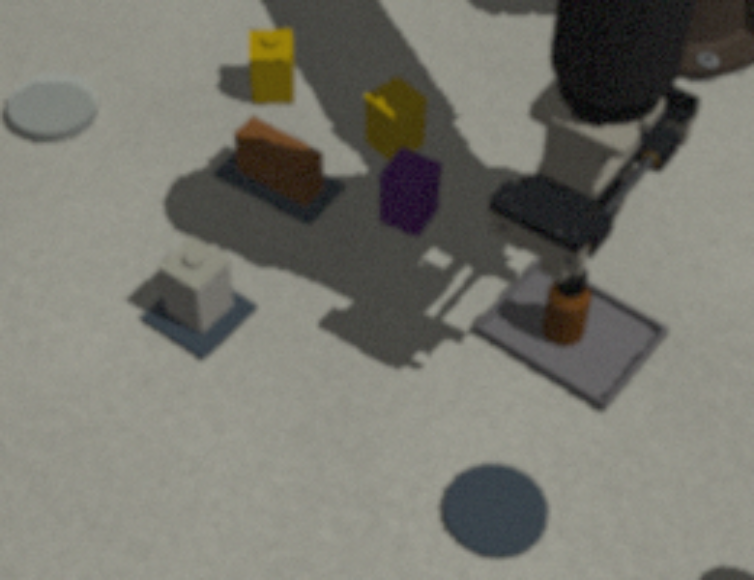

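The jar at crop (195,290) and the box at crop (280,165) sit well on their mats. The round mat is now fully clear at crop (495,510), so I can measure it properly. Next I pick up the bottle.

arm_command(steps=[{"translation":[1,0,25],"rotation":[0,0,0],"claw":70},{"translation":[1,0,50],"rotation":[0,0,0],"claw":70},{"translation":[1,0,75],"rotation":[0,0,0],"claw":70},{"translation":[1,0,90],"rotation":[0,0,0],"claw":70},{"translation":[1,0,96],"rotation":[0,0,0],"claw":70}])

```text
clock: 19.0
tool_pos: [0.4621, 0.1296, 0.0267]
orientation: [179.9, -0.1, -89.6]
force: [-0.1, -0.3, 0.4]
opening: 0.0702
gripper_force: 0.0
```

arm_command(steps=[{"translation":[0,0,0],"rotation":[0,0,0],"claw":30},{"translation":[0,0,0],"rotation":[0,0,0],"claw":30},{"translation":[0,0,0],"rotation":[0,0,0],"claw":30},{"translation":[0,0,0],"rotation":[0,0,0],"claw":30},{"translation":[0,0,0],"rotation":[0,0,0],"claw":30}])

```text
clock: 19.5
tool_pos: [0.4632, 0.1312, 0.0284]
orientation: [-179.9, 0.0, -89.5]
force: [-0.4, -0.9, 2.7]
opening: 0.0373
gripper_force: 30.0
```

arm_command(steps=[{"translation":[0,0,0],"rotation":[0,0,0],"claw":30}])

```text
clock: 19.6
tool_pos: [0.4632, 0.1311, 0.0284]
orientation: [-179.9, 0.0, -89.5]
force: [-1.5, -0.7, 6.4]
opening: 0.0375
gripper_force: 30.0
```

```bash
python3 -c "
from h import *
p,d=ctrl.snapshot('scene');hsv=cv2.cvtColor(p,cv2.COLOR_RGB2HSV)
sl=(hsv[...,0]>92)&(hsv[...,0]<128)&(hsv[...,1]>45)
rect('scene',sl,.006,(315,390,265,325),'round')
print(ray('scene',[350.7,295.9],.006))
goto(649,182,110,-90)"
```

```text
round c [650.9 183.9] size [76.7 77.9] long side deg 74.7 circ [651.1 183.7  79.3] px 769
[[0.65131455 0.18557675 0.006     ]]
t 19.65 tcp [463.2 131.1  28.4] [-179.9    0.   -89.5] q [ 39.  16. -37.   0. -37. -39.] open 37.1
  shift [ -49.2 -186.3  -81.4] turn units [-0.01  0.01  0.1 ]
```

arm_command(steps=[{"translation":[0,0,-15],"rotation":[0,0,0],"claw":30},{"translation":[0,0,-35],"rotation":[0,0,0],"claw":30},{"translation":[0,0,-60],"rotation":[0,0,0],"claw":30},{"translation":[-8,-25,-70],"rotation":[0,0,0],"claw":30},{"translation":[-18,-65,-70],"rotation":[0,0,0],"claw":30}])

```text
clock: 20.15
tool_pos: [0.5277, 0.1499, 0.1001]
orientation: [-179.9, 0.1, -89.5]
force: [0.7, 1.4, -0.2]
opening: 0.037
gripper_force: 30.0
```

arm_command(steps=[{"translation":[-10,-40,0],"rotation":[0,0,0],"claw":30},{"translation":[-20,-80,0],"rotation":[0,0,0],"claw":30},{"translation":[-30,-110,0],"rotation":[0,0,0],"claw":30},{"translation":[-32,-121,0],"rotation":[0,0,0],"claw":30},{"translation":[-32,-121,0],"rotation":[0,0,0],"claw":30}])

```text
clock: 20.65
tool_pos: [0.6489, 0.1824, 0.0963]
orientation: [179.9, -0.0, -89.5]
force: [-0.7, -0.6, -1.8]
opening: 0.0373
gripper_force: 30.0
```

```bash
python3 -c "
from h import *
goto(650,181.5,34,-90)"
```

```text
t 20.65 tcp [648.9 182.4  96.3] [179.9  -0.  -89.5] q [ 32.  26.  -8.  -0. -55. -32.] open 37.3
  shift [ 0.9 -1.2 62.3] turn units [ 0.02 -0.01  0.09]
```

arm_command(steps=[{"translation":[0,-1,15],"rotation":[0,0,0],"claw":30},{"translation":[0,-1,30],"rotation":[0,0,0],"claw":30},{"translation":[0,-1,45],"rotation":[0,0,0],"claw":30},{"translation":[0,-1,55],"rotation":[0,0,0],"claw":30},{"translation":[0,-1,60],"rotation":[0,0,0],"claw":30}])

```text
clock: 21.15
tool_pos: [0.6483, 0.1821, 0.0359]
orientation: [179.9, -0.1, -89.5]
force: [1.2, -0.7, -0.5]
opening: 0.0371
gripper_force: 30.0
```

arm_command(steps=[{"translation":[0,0,1],"rotation":[0,0,0],"claw":30},{"translation":[0,0,2],"rotation":[0,0,0],"claw":30},{"translation":[0,0,2],"rotation":[0,0,0],"claw":30},{"translation":[0,0,2],"rotation":[0,0,0],"claw":30}])

```text
clock: 21.55
tool_pos: [0.6497, 0.1827, 0.0364]
orientation: [-179.9, 0.0, -89.5]
force: [-0.2, -0.1, -2.4]
opening: 0.0373
gripper_force: 30.0
```

arm_command(steps=[{"translation":[0,0,1],"rotation":[0,0,0],"claw":30},{"translation":[0,0,1],"rotation":[0,0,0],"claw":30},{"translation":[0,0,1],"rotation":[0,0,0],"claw":30}])

```text
clock: 21.85
tool_pos: [0.6494, 0.1825, 0.0349]
orientation: [-180.0, 0.0, -89.5]
force: [0.7, -0.3, -1.8]
opening: 0.0369
gripper_force: 30.0
```

arm_command(steps=[{"translation":[0,0,1.5],"rotation":[0,0,0],"claw":30},{"translation":[0,0,2.5],"rotation":[0,0,0],"claw":30},{"translation":[0,0,2.5],"rotation":[0,0,0],"claw":30},{"translation":[0,0,2.5],"rotation":[0,0,0],"claw":30}])

```text
clock: 22.25
tool_pos: [0.6493, 0.1824, 0.0322]
orientation: [180.0, -0.0, -89.5]
force: [0.0, 1.2, -1.1]
opening: 0.0374
gripper_force: 30.0
```

arm_command(steps=[{"translation":[0,0,1],"rotation":[0,0,0],"claw":30},{"translation":[0,0,1],"rotation":[0,0,0],"claw":30},{"translation":[0,0,1],"rotation":[0,0,0],"claw":30}])

```text
clock: 22.55
tool_pos: [0.6495, 0.1825, 0.0315]
orientation: [-180.0, 0.0, -89.5]
force: [0.0, 0.2, 0.9]
opening: 0.0373
gripper_force: 30.0
```

arm_command(steps=[{"translation":[0,0,0.8],"rotation":[0,0,0],"claw":30},{"translation":[0,0,0.8],"rotation":[0,0,0],"claw":30},{"translation":[0,0,0.8],"rotation":[0,0,0],"claw":30}])

```text
clock: 22.85
tool_pos: [0.6495, 0.1825, 0.0314]
orientation: [-180.0, 0.0, -89.5]
force: [-2.7, -1.0, 6.3]
opening: 0.0371
gripper_force: 30.0
```

arm_command(steps=[{"translation":[0,0,0],"rotation":[0,0,0],"claw":70},{"translation":[0,0,0],"rotation":[0,0,0],"claw":70},{"translation":[0,0,0],"rotation":[0,0,0],"claw":70},{"translation":[0,0,-15],"rotation":[0,0,0],"claw":70},{"translation":[0,0,-40],"rotation":[0,0,0],"claw":70}])

```text
clock: 23.35
tool_pos: [0.6483, 0.1819, 0.0697]
orientation: [179.8, -0.1, -89.5]
force: [0.7, 0.5, 0.2]
opening: 0.0684
gripper_force: 0.0
```

arm_command(steps=[{"translation":[0,0,-40],"rotation":[0,0,0],"claw":70},{"translation":[0,0,-80],"rotation":[0,0,0],"claw":70},{"translation":[20,40,-100],"rotation":[0,0,0],"claw":70},{"translation":[40,80,-100],"rotation":[0,0,0],"claw":70},{"translation":[60,120,-100],"rotation":[0,0,0],"claw":70}])

```text
clock: 23.85
tool_pos: [0.529, 0.121, 0.1721]
orientation: [-179.9, 0.1, -89.5]
force: [-0.1, 0.2, -0.6]
opening: 0.0703
gripper_force: 0.0
```

arm_command(steps=[{"translation":[0,40,0],"rotation":[0,0,0],"claw":70},{"translation":[0,70,0],"rotation":[0,0,0],"claw":70},{"translation":[0,90,0],"rotation":[0,0,0],"claw":70},{"translation":[0,90,0],"rotation":[0,0,0],"claw":70}])

```text
clock: 24.25
tool_pos: [0.4381, 0.1204, 0.172]
orientation: [-179.9, 0.1, -89.5]
force: [0.4, 0.6, -0.1]
opening: 0.07
gripper_force: 0.0
```

```bash
python3 - <<'E'
from h import *
p,d=ctrl.snapshot('top');P=xyz('top',d);z=P[...,2]
q,_=ctrl.snapshot('scene');cv2.imwrite('pics/s5.png',cv2.resize(np.vstack([q[100:350,60:500,::-1],p[100:300,100:540,::-1]]),None,fx=1.3,fy=1.3))
for nm,h,roi in(('box',.056,(355,412,205,240)),('bottle',.086,(225,275,130,175)),('jar',.070,(345,390,140,180)),('petri',.016,(450,500,180,225)),('beaker',.075,(130,175,145,185)),('wash',.13,(120,170,225,260))):
    rect('top',(z>max(.01,h-.018))&(d>0),min(h,.07) if nm=='wash' else h,roi,nm)
goto(500,0,150,-90)
E
```

```text
box c [ 470.2 -180.3] size [30.4 83.2] long side deg 90.7 circ [ 469.4 -180.3   88.1] px 409
bottle c [647.6 182.9] size [25.4 27.6] long side deg 91.3 circ [647.6 182.9  31.1] px 100
jar c [ 633.3 -137.3] size [45.5 46.3] long side deg 0.8 circ [ 635.4 -137.6   61.5] px 334
petri c [ 530.  -424.2] size [87.3 89.6] long side deg 91.4 circ [ 529.5 -423.8   91. ] px 925
beaker c [600.2 415.3] size [58.7 63.8] long side deg 91.3 circ [597.  416.   66.7] px 235
wash c [403.2 419. ] size [ 84.2 122.8] long side deg 91.4 circ [401.3 418.5 145.9] px 1363
t 24.35 tcp [440.3 121.1 171.8] [-1.799e+02  1.000e-01 -8.950e+01] q [ 40.   2. -30.   0. -57. -40.] open 69.9
  shift [121.7 -58.5  21.8] turn units [-0.02  0.02  0.11]
```

View pics/s5.png

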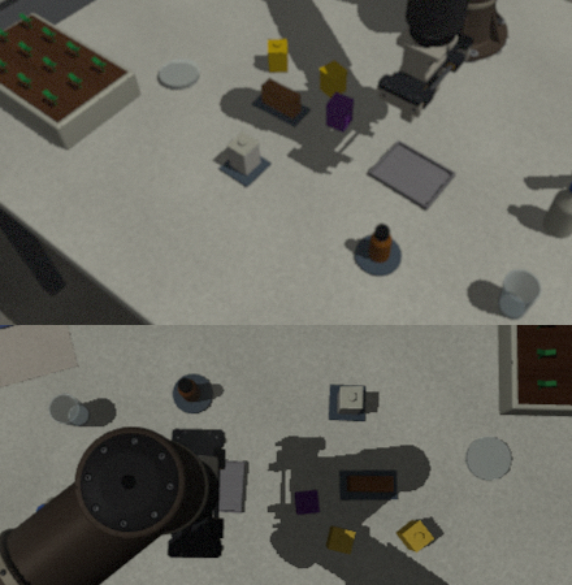

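All three stand upright on their own mats, centred within about 5 mm, and the gripper is clear. Handing in.

```bash
python3 -c "
from plant import ctrl
print(ctrl.close_job())"
```

```text
the job is handed in; nothing more can be done
None
```

The bottle, jar and slide box each stand upright on their own mat, within about 5 mm of centre by my last camera measurement, with the jar and box lined up; I handed the job in at about 24 s of the 122 s allowed, and it returned no verdict.

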